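# Air the seedlings under the planter's lever-lifted lid

### The job

Air the seedlings in the low cedar planter: first slide the ceramic snail off the glazed lid onto the fixed cedar shelf beside it so that it stands wholly on the shelf, pushing it without picking it up or tipping it. Then press the lever's pad down with the fingertips until the lid is fully open, keep it open for about three seconds, and let the lever come up slowly so that the lid settles shut without slamming. Move the lid only by its lever and leave everything else where it stands.

Things in the scene. Friction and masses are not known exactly. Their poses are not given: they have to be found in the camera images.
- planter: Fixed cedar planter, 260 mm deep (x) by 460 wide (y). Origin on the bench under its centre; x points away from the robot (front face x = -130, lid hinge x = +130), y left, z up. Its flat top is in two parts: hinged glazed lid over y = -230 to +61 (top 164 above the bench when shut) and fixed cedar shelf over y = +65 to +230 (top at 163). The lever runs along its right side (y = -252).
- lid (a joint): Lid angle in rad about the hinge on the planter's far rim (x = +130, z = 150): 0 shut, grows as the near edge rises, about 1.0 fully open. Driven by the lever, roughly 0.12 rad per 10 mm of pad travel; falls shut by its own weight if the lever is let go.
- lid_front (a point): Middle of the lid's near top edge. The lid is a cedar frame 260 by 291 by 14 mm with a clear pane, about 0.6 kg.
- lever (a joint): Angle of the lever in rad about its pivot on the planter's side: 0 at rest (lid shut, pad up), 0.46 at its lower stop (lid fully open).
- lever_pad_top (a point): Middle of the top of the lever's pad, a black ribbed plate 50 mm (planter x) by 70 (planter y) at the near end of a dark steel bar. Lid shut: about 183 mm above the bench, 72 in front of the planter's front, tilted 0.2 rad near edge up. Pressed straight down it sinks 87 mm to a hard stop, then tilted 0.26 rad the other way. Needs up to 13 N, less as the lid opens; the lid's weight pushes it back up.
- snail: White glazed ceramic snail figurine, loose, about 0.22 kg, at first standing on the lid, its head roughly towards the planter's far side. Oval foot 82 mm long (its x) by 42 wide by 14 high, shell above to 50 mm, feelers to 52 mm. Origin under the middle of the foot; x towards its head, z up.
- snail_fore (a point): Point in the snail's foot, 20 mm ahead of its middle and 7 mm up; the foot's outline is within 21 mm of the line between snail_fore and snail_aft.
- snail_aft (a point): Point in the snail's foot, 20 mm behind its middle and 7 mm up.
- stopper: Clear glass bottle stopper standing on the shelf's far left corner, 38 mm across, 49 high; origin under its middle. Leave alone.
- spray: Lime green spray bottle 76 mm across, 228 high, standing on the right of the bench; origin under its middle. Leave alone.
- trowel: Steel trowel with wooden handle, 330 mm long, lying in front of the planter; origin on the bench under its middle. Leave alone.
- kneeler: Black plastic kneeler board 420 by 200 by 28 mm, lying flat on the left; origin under its middle. Leave alone.
- pot: Empty terracotta pot, 104 mm across, 95 high; origin under its middle. Leave alone.
- seed_tin: Metal seed tin 72 mm across, 100 high; origin under its middle. Leave alone.
- dibber: Wooden T-handled dibber, 180 mm long, lying on the kneeler board; origin under its middle. Leave alone.
Things that resemble listed ones, but are neither listed nor needed, are in the scene too. There is more than one size of the snail; the one meant has the size given above.

How it is judged:
By the outcome, as a careful person would: the job done as asked, in the order asked, and still so for the second after the job is handed in, with the robot touching nothing.
It also fails if it takes over 72 s, if anything falls off the work surface, if the arm or the gripper's body presses on something with over 40 N, if the wrist force passes 120 N, or if a joint passes its speed limit or range.

### The arm

A 7-joint arm with a two-finger parallel gripper is mounted at the origin on the work surface. World frame = base frame: x ahead of the robot, y to its left, z up, the work surface at z = 0. Lengths are in m, angles in rad, forces in N, time in s.
With the tool pointing down it reaches from about 0.35 to 0.9 m from the base axis. Payload 8.1 kg.
Tool frame: the origin (TCP) lies midway between the tips of the shut fingers; the grasp point (between the pads) lies 19 mm behind it; z points along the fingers, y is the line along which they close (so a half turn about z gives the same grasp; the last joint's range is limited). The gripper opens to 92 mm and grips with 3 to 60 N. Pads are 19 mm wide; open, the fingers measure 130 mm over their backs; the gripper's body (75 mm by 190 mm) begins 47 mm behind the grasp point.
Start: joints at [1.049, 0.434, 0.025, 1.573, -0.012, 1.134, -0.075], TCP at [0.254, -0.571, 0.227] pointing down, gripper open.
Joint ranges: [-2.62, 2.62], [-0.44, 2.09], [-1.27, 1.32], [0.08, 2.57], [-1.32, 4.46], [0.12, 2], [-2.74, 2.74]. Speed limits (rad/s): [2.22, 2.22, 3.01, 3.01, 3.14, 3.14, 3.14].

### API

Orientations are given as a unit quaternion [x, y, z, w].
In Python, from bench import * gives the robot as it stands. The module is installed in compiled form; this text tells all that it offers.
- The arm moves only by the tool drive_tool, never from a script. Its argument "series" is a list of rows, each an object with "xyz": the shift along the tool's x, y, z in mm, a list of three; "yaw": the turn about the tool's z in degrees. In form: [{"xyz": [x, y, z], "yaw": yaw}, ...]. A call has 1 to 10 rows; each row is the pose to reach, as a shift and turn from the pose commanded when the call began, along the tool's axes at that moment; what a row does not reach only later rows make up. A row lasts 1/8 s, in which the tool goes at most 62.5 mm and 10.7 degrees, less where a joint would pass 70% of its speed; a pose out of reach is approached as far as the arm can. A call with a gripper value outside its range is refused whole. "hand" is the opening, from 0 (shut) to 1 (fully open), set as the call begins (left out, the last holds). The fingers move at their own pace and stop on an object; "squeeze" is the grip in N (left out, the last holds). Time passes only in rows, so rows that repeat a pose let the fingers close. It gives the time, the measured TCP pose, the force, the opening and the grip force at its end, in the units of the state.
- observe(): the state, without advancing time (a new reading comes with each control period).
- read_camera(name): name is "side" or "top" or "wrist"; returns a dict with "pixels" (480x640x3 uint8, red, green, blue), "range_z" (480x640 float32, m along the optical axis (not along the pixel's ray), 0 where there is no reading), "K" (3x3 intrinsics, pixels), "rvec" (rotation vector, rad) and "tvec" (3), from world to camera coordinates, as OpenCV has them. Camera axes: x right, y down, z forward; pixel columns grow to the right and rows downward; lengths in m; the calibration is good to about 2 mm. The wrist camera is an equidistant fisheye: a pixel r from the principal point sees the ray r / f radians off the axis. A picture is of the moment at which its call begins.
- close_job(): hands the job in; it is judged then, once.
The state is a dict: "time": time; "joint_pos": joint angles; "joint_vel": joint speeds; "effort": joint torques, N m; "ee_pos": TCP position; "tool_rot": TCP orientation; "contact_force": force on the tool from outside, world axes, zero at the start; "torque": the same for the moment, N m; "finger_gap": finger opening in m; "gripper_force": force on a finger pad.
Only numpy, scipy, OpenCV 4.12 (cv2) and the standard library are available. Lean on these libraries where they do the work, as an engineer would, in place of code of your own. Each camera call takes 0.05 s, during which the arm holds its last target. There are 200 camera calls.

## Working session

There is one attempt and no reset: what is moved stays moved. The work goes in short steps, Python scripts to look and compute and a tool call to move; the robot and the scene stay as the last step left them, time stands still between calls to the robot, and variables do not carry over. Pictures are saved under pics/ and viewed, at most 10 in all, crops included, and the job is handed in when it is done.

Besides the shell and the picture viewer there is one more tool, called after "Emit:" in YAML: its name, and indented under it one key for each argument. drive_tool: Moves the arm, as the interface text tells. Its arguments: {"type":"object","properties":{"series":{"type":"array"},"hand":{"type":"number"},"squeeze":{"type":"number"}},"required":["series"]}

```bash
mkdir -p pics; cat > h.py <<'E'
from bench import *
import numpy as np, cv2
def cam(n,save=None):
    c=read_camera(n)
    if save: cv2.imwrite('pics/'+save,c['pixels'][:,:,::-1]); np.savez('pics/'+save+'.npz',**c)
    return c
def world(c,u,v,z=None):
    K=c['K'];R=cv2.Rodrigues(np.array(c['rvec'],float))[0];t=np.array(c['tvec'],float).ravel()
    d=np.array([(u-K[0,2])/K[0,0],(v-K[1,2])/K[1,1],1.]);o=-R.T@t;w=R.T@d
    if z is None: return o+w*c['range_z'][int(v),int(u)]
    return o+w*(z-o[2])/w[2]
E
python3 - <<'E'
from h import *
cam('top','top.png');cam('side','side.png')
s=observe();print({k:np.round(v,3) for k,v in s.items()})
E
```

```text
{'time': np.float64(0.1), 'joint_pos': array([ 1.049,  0.435,  0.025,  1.574, -0.012,  1.134, -0.075]), 'joint_vel': array([ 0.001, -0.   , -0.   , -0.002,  0.002,  0.001,  0.001]), 'effort': array([ 4.0000e-03, -6.6912e+01,  9.8900e-01, -3.1514e+01, -6.0000e-02,
        3.8000e-02,  0.0000e+00]), 'ee_pos': array([ 0.254, -0.571,  0.226]), 'tool_rot': array([ 0.978,  0.208, -0.   , -0.001]), 'contact_force': array([ 1.213, -0.395,  0.084]), 'torque': array([-0.001, -0.021, -0.012]), 'gripper_force': np.float64(0.0), 'finger_gap': np.float64(0.092)}
```

View pics/top.png

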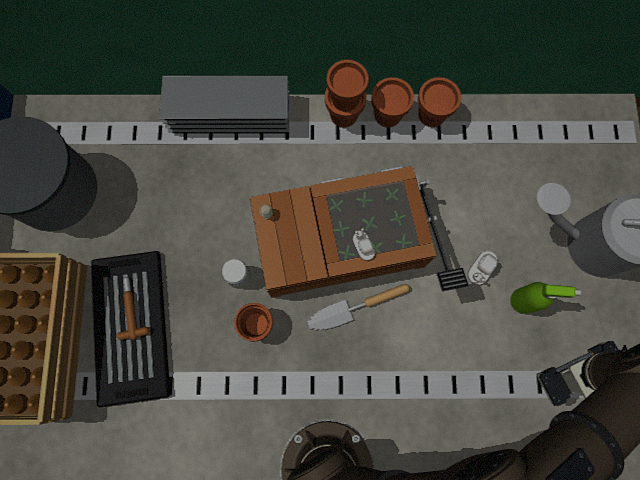

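View pics/side.png

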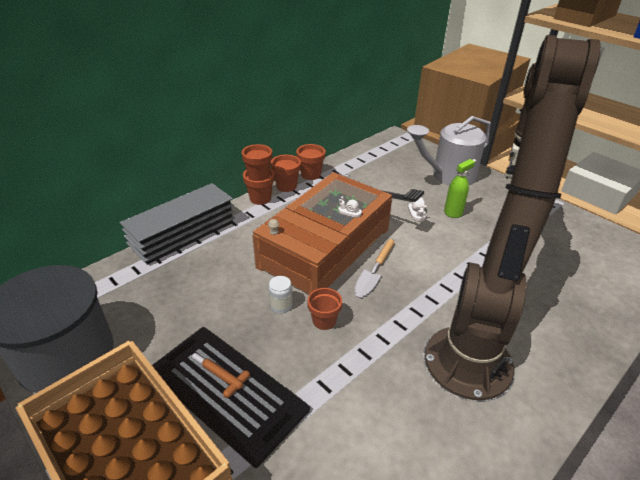

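The top view shows the planter (about x 250–436, y 168–296), the snail on the lid at (363,244), the stopper at (267,212) and the pad at (453,279). A larger decoy snail stands on the bench at (484,267). I'll enlarge the planter area.

```bash
python3 - <<'E'
import cv2
i=cv2.imread('pics/top.png')[155:305,240:500]
cv2.imwrite('pics/c1.png',cv2.resize(i,None,fx=3,fy=3,interpolation=cv2.INTER_CUBIC))
E
```

```text
(no output)
```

View pics/c1.png

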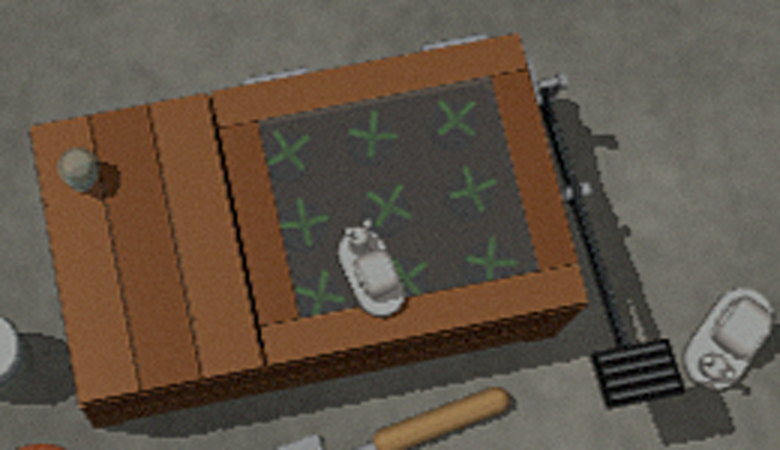

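In the crop, the top's corners are far-left (31,127), near-left (82,403), far-right (522,37) and near-right (586,300). The snail's foot runs from (350,230) to (388,314). The pad's centre is at (638,373), the stopper is at (80,170), and the gap between lid and shelf runs (213,95)–(263,365).

```bash
python3 - <<'E'
from h import *
c=dict(np.load('pics/top.png.npz'))
P=lambda x,y,z:world(c,240+(x+.5)/3-.5,155+(y+.5)/3-.5,z)
FL,NL,FR,NR=P(31,127,.163),P(82,403,.163),P(522,37,.164),P(586,300,.164)
for n,v in dict(FL=FL,NL=NL,FR=FR,NR=NR).items():print(n,v.round(4))
o=(FL+NL+FR+NR)/4
y=(FL+NL-FR-NR);y/=np.linalg.norm(y);x=(FL+FR-NL-NR);x/=np.linalg.norm(x)
a=np.arctan2(y[1]+x[0],-y[0]+x[1]);print('o',o.round(4),'yaw',np.arctan2(x[1],x[0]),np.arctan2(-y[0],y[1]))
a=(np.arctan2(x[1],x[0])+np.arctan2(-y[0],y[1]))/2
R=np.array([[np.cos(a),-np.sin(a)],[np.sin(a),np.cos(a)]])
np.savez('pl.npz',o=o[:2],a=a)
def show(n,p):print(n,'w',p.round(4),'pl',(R.T@(p[:2]-o[:2])*1e3).round(1))
show('fore',P(350,230,.175));show('aft',P(388,316,.172));show('mid',P(371,276,.171))
show('pad',P(638,373,.183));show('stopper',P(80,172,.2))
show('pad nominal',np.r_[o[:2]+R@[-.202,-.252],.183])
show('gapN',P(263,365,.164));show('gapF',P(213,95,.164))
for u,v in [(371,270),(638,373),(380,285),(300,345),(120,300)]:show('rng',world(c,round(240+u/3),round(155+v/3)))
# snail by brightness
im=c['pixels'][225:265,340:390].astype(int).min(2)
vv,uu=np.where(im>85);pts=np.array([world(c,u+340,v+225) for u,v in zip(uu,vv)])
m=(pts[:,2]>.16)&(pts[:,2]<.23);q=(pts[m,:2]-o[:2])@R*1e3
print(len(q),q.min(0),q.max(0));low=q[pts[m,2]<.185];print(low.min(0),low.max(0),low.mean(0))
E
```

```text
FL [0.7226 0.2083 0.163 ]
NL [0.4686 0.1568 0.163 ]
FR [ 0.8086 -0.2442  0.164 ]
NR [ 0.5594 -0.2901  0.164 ]
o [ 0.6398 -0.0423  0.1635] yaw 0.1913170176839612 0.19407166472920007
fore w [ 0.6215 -0.0804  0.175 ] pl [-25.3 -33.9]
aft w [ 0.5438 -0.1126  0.172 ] pl [-107.7  -50.6]
mid w [ 0.5802 -0.0985  0.171 ] pl [-69.2 -43.8]
pad w [ 0.4904 -0.3275  0.183 ] pl [-201.2 -251.3]
stopper w [0.6686 0.159  0.2   ] pl [ 66.8 192. ]
pad nominal w [ 0.4898 -0.3283  0.183 ] pl [-202. -252.]
gapN w [ 0.5017 -0.0021  0.164 ] pl [-127.8   65.9]
gapF w [0.7526 0.0421 0.164 ] pl [126.9  61.2]
rng w [ 0.5746 -0.0964  0.2151] pl [-74.3 -40.7]
rng w [ 0.49   -0.3286  0.1853] pl [-201.8 -252.3]
rng w [ 0.5626 -0.1044  0.2096] pl [-87.7 -46.2]
rng w [ 0.5176 -0.0356  0.1693] pl [-118.6   30. ]
rng w [0.5595 0.1237 0.1646] pl [-46.9 178.3]
401 [-105.51151305  -69.11689926] [-17.11824862 -18.65511274]
[-105.51151305  -69.11689926] [-17.11824862 -18.65511274] [-71.90599449 -40.90742691]
```

```bash
cat >> h.py <<'E'
from scipy.spatial.transform import Rotation as Ro
_p=np.load('pl.npz');PO=_p['o'];PA=float(_p['a'])
def p2w(x,y,z): c,s=np.cos(PA),np.sin(PA); return np.array([PO[0]+(c*x-s*y)/1e3,PO[1]+(s*x+c*y)/1e3,z/1e3])
def w2p(w): c,s=np.cos(PA),np.sin(PA); d=(np.array(w)[:2]-PO)*1e3; return np.array([c*d[0]+s*d[1],-s*d[0]+c*d[1],w[2]*1e3])
def shift(x,y,z,s=None):
    s=s or observe(); R=Ro.from_quat(s['tool_rot'])
    return (R.inv().apply(p2w(x,y,z)-s['ee_pos'])*1e3).round(1)
def status():
    s=observe();ty=Ro.from_quat(s['tool_rot']).apply([0,1,0]);tz=Ro.from_quat(s['tool_rot']).apply([0,0,1])
    print('t',s['time'].round(2),'pl',w2p(s['ee_pos']).round(1),'toolY-planterX deg',np.degrees(np.arctan2(ty[1],ty[0])-PA).round(1),'tz',tz.round(3),'F',np.round(s['contact_force'],1),'gap',s['finger_gap'].round(3));return s
E
python3 -c "
from h import *
status()
print(shift(-65,-97,330),shift(-65,-97,200))"
```

```text
Traceback (most recent call last):
  File "h.py", line 21, in status
    print('t',s['time'].round(2),'pl',w2p(s['ee_pos']).round(1),'toolY-planterX deg',np.degrees(np.arctan2(ty[1],ty[0])-PA).round(1),'tz',tz.round(3),'F',np.round(s['contact_force'],1),'gap',s['finger_gap'].round(3));return s
              ^^^^^^^^^^^^^^^
AttributeError: 'float' object has no attribute 'round'
```

```bash
sed -i "s/s\['time'\].round(2)/round(float(s['time']),2)/; s/s\['finger_gap'\].round(3)/round(float(s['finger_gap']),3)/" h.py
python3 -c "
from h import *
status()
print(shift(-65,-97,330),shift(-65,-97,200))"
```

```text
t 0.1 pl [-479.9 -444.6  226. ] toolY-planterX deg -77.1 tz [-0.001  0.001 -1.   ] F [ 1.2 -0.4  0.1] gap 0.092
[ 482.2 -246.  -103.7] [ 482.2 -245.8   26.3]
```

Emit:
drive_tool:
  series:
    - {"xyz":[0,0,-60],"yaw":0}
    - {"xyz":[30,-15,-110],"yaw":-10}
    - {"xyz":[85,-43,-110],"yaw":-20}
    - {"xyz":[140,-71,-110],"yaw":-30}
    - {"xyz":[195,-100,-110],"yaw":-40}
    - {"xyz":[250,-128,-110],"yaw":-50}
    - {"xyz":[305,-156,-110],"yaw":-60}
    - {"xyz":[360,-184,-110],"yaw":-70}
    - {"xyz":[415,-212,-110],"yaw":-77}
    - {"xyz":[470,-240,-110],"yaw":-77}
  hand: 0.27
  squeeze: 20

```text
time: 1.35
ee_pos: [0.5867, -0.1594, 0.3364]
tool_rot: [0.636, 0.772, -0.0, -0.0]
contact_force: [0.1, -0.5, -0.2]
finger_gap: 0.0252
gripper_force: 0.0
```

```bash
python3 -c "
from h import *
status()
print(shift(-65,-97,330),shift(-65,-97,200),shift(-65,-97,170))"
```

```text
t 1.35 pl [ -74.5 -104.7  336.4] toolY-planterX deg 0.0 tz [-0.001 -0.    -1.   ] F [ 0.1 -0.5 -0.2] gap 0.025
[7.7 9.5 6.4] [  7.7   9.6 136.4] [  7.7   9.6 166.4]
```

Emit:
drive_tool:
  series:
    - {"xyz":[2,5,50],"yaw":0}
    - {"xyz":[4,9,100],"yaw":0}
    - {"xyz":[4,9,135],"yaw":0}
    - {"xyz":[4,9,150],"yaw":0}
    - {"xyz":[4,9,158],"yaw":0}
    - {"xyz":[4,9,164],"yaw":0}
    - {"xyz":[4,9,166],"yaw":0}
    - {"xyz":[4,9,166],"yaw":0}

```text
time: 2.35
ee_pos: [0.5943, -0.1551, 0.1714]
tool_rot: [0.636, 0.772, 0.0, 0.0]
contact_force: [-0.3, -0.0, -0.6]
finger_gap: 0.0246
gripper_force: 0.0
```

```bash
python3 - <<'E'
from h import *
status()
cam('wrist','w1.png');c=cam('top')
i=c['pixels'][155:305,240:500,::-1]
cv2.imwrite('pics/c2.png',cv2.resize(i,None,fx=3,fy=3,interpolation=cv2.INTER_CUBIC))
E
```

```text
t 2.35 pl [ -66.2 -102.   171.4] toolY-planterX deg -0.1 tz [ 0.001 -0.    -1.   ] F [-0.3 -0.  -0.6] gap 0.025
```

View pics/w1.png

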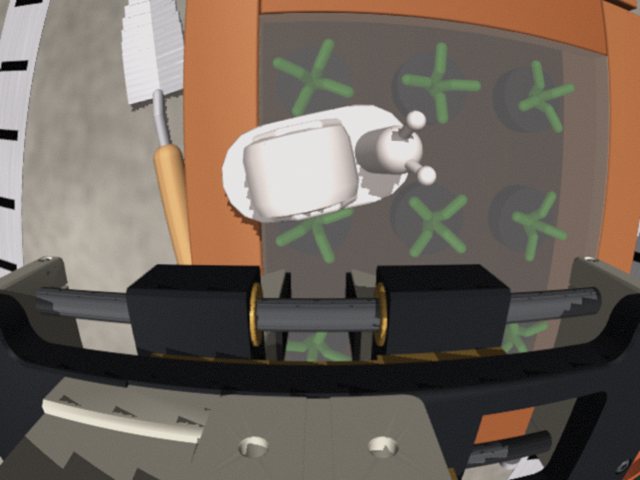

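The wrist view shows the snail's foot spanning (222–415, 105–222), centred on the finger gap at x≈318. The head points to the far side. I'll start pushing gently.

Emit:
drive_tool:
  series:
    - {"xyz":[6,0,1],"yaw":0}
    - {"xyz":[12,0,1],"yaw":0}
    - {"xyz":[17,0,1],"yaw":0}
    - {"xyz":[21,0,1],"yaw":0}
    - {"xyz":[25,0,1],"yaw":0}
    - {"xyz":[29,0,1],"yaw":0}
    - {"xyz":[33,0,1],"yaw":0}
    - {"xyz":[37,0,1],"yaw":0}
    - {"xyz":[42,0,1],"yaw":0}
    - {"xyz":[47,0,1],"yaw":0}

```text
time: 3.7
ee_pos: [0.5851, -0.1085, 0.1697]
tool_rot: [0.636, 0.772, 0.0, 0.0]
contact_force: [0.7, -3.3, 0.7]
finger_gap: 0.0244
gripper_force: 0.8
```

```bash
python3 - <<'E'
from h import *
status()
cam('wrist','w2.png')
E
```

```text
t 3.7 pl [-66.3 -54.5 169.7] toolY-planterX deg -0.1 tz [ 0.  0. -1.] F [ 0.7 -3.3  0.7] gap 0.024
```

View pics/w2.png

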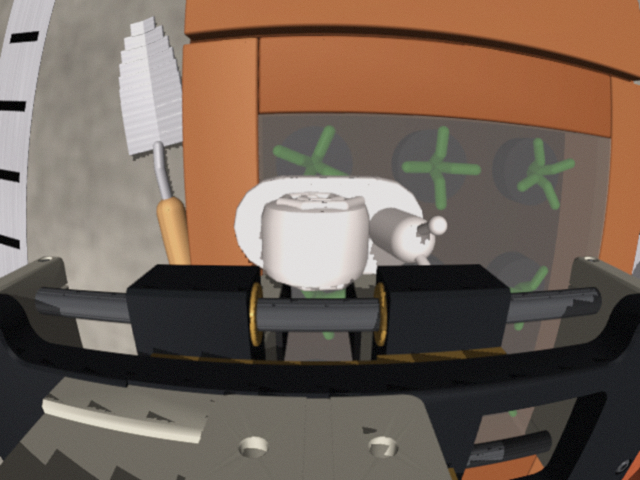

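The snail is squared up against both fingers, with its foot at (235–425, 177–270) and centred. I'll keep pushing towards the shelf.

Emit:
drive_tool:
  series:
    - {"xyz":[6,0.5,0],"yaw":0}
    - {"xyz":[12,1,0],"yaw":0}
    - {"xyz":[18,1.5,0],"yaw":0}
    - {"xyz":[24,2,0],"yaw":0}
    - {"xyz":[30,2.5,0],"yaw":0}
    - {"xyz":[36,3,0],"yaw":0}
    - {"xyz":[42,3.5,0],"yaw":0}
    - {"xyz":[48,4,0],"yaw":0}
    - {"xyz":[54,4.5,0],"yaw":0}
    - {"xyz":[60,5,0],"yaw":0}

```text
time: 5.0
ee_pos: [0.5785, -0.0486, 0.1697]
tool_rot: [0.636, 0.772, -0.0, 0.0]
contact_force: [-0.2, -1.1, 1.1]
finger_gap: 0.0254
gripper_force: 0.9
```

Emit:
drive_tool:
  series:
    - {"xyz":[5,0.5,0],"yaw":0}
    - {"xyz":[10,1,0],"yaw":0}
    - {"xyz":[15,1.5,0],"yaw":0}
    - {"xyz":[20,2,0],"yaw":0}
    - {"xyz":[25,2.5,0],"yaw":0}
    - {"xyz":[30,3,0],"yaw":0}
    - {"xyz":[35,3.5,0],"yaw":0}
    - {"xyz":[40,4,0],"yaw":0}
    - {"xyz":[45,4.5,0],"yaw":0}
    - {"xyz":[50,5,0],"yaw":0}

```text
time: 6.25
ee_pos: [0.5739, 0.0013, 0.1697]
tool_rot: [0.636, 0.772, -0.0, 0.0]
contact_force: [0.5, -1.5, -1.1]
finger_gap: 0.0247
gripper_force: 0.6
```

```bash
python3 - <<'E'
from h import *
status()
cam('wrist','w3.png')
E
```

```text
t 6.25 pl [-56.3  55.5 169.7] toolY-planterX deg -0.0 tz [-0. -0. -1.] F [ 0.5 -1.5 -1.1] gap 0.025
```

View pics/w3.png

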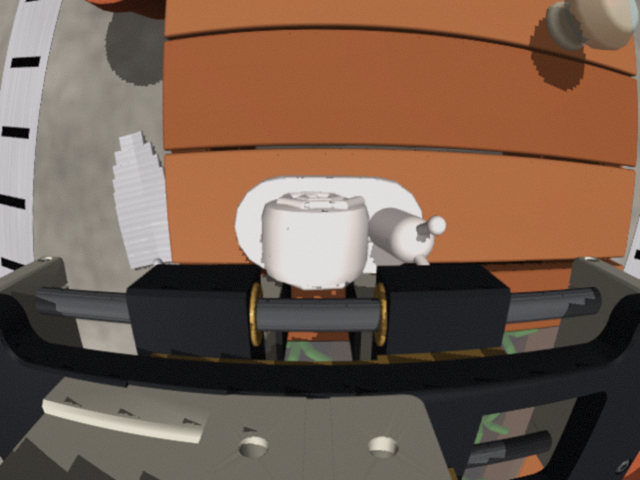

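The snail at (235–425, 177–270) has just crossed the gap onto the shelf, and the stopper is well clear at (600,20). I'll push about 38 mm more, then back off and rise.

Emit:
drive_tool:
  series:
    - {"xyz":[5,0,0],"yaw":0}
    - {"xyz":[10,0,0],"yaw":0}
    - {"xyz":[15,0,0],"yaw":0}
    - {"xyz":[20,0,0],"yaw":0}
    - {"xyz":[25,0,0],"yaw":0}
    - {"xyz":[30,0,0],"yaw":0}
    - {"xyz":[34,0,0],"yaw":0}
    - {"xyz":[37,0,0],"yaw":0}
    - {"xyz":[38,0,0],"yaw":0}
    - {"xyz":[38,0,0],"yaw":0}

```text
time: 7.55
ee_pos: [0.5666, 0.0385, 0.1697]
tool_rot: [0.636, 0.772, 0.0, -0.0]
contact_force: [0.2, -0.6, -0.2]
finger_gap: 0.0247
gripper_force: 0.2
```

Emit:
drive_tool:
  series:
    - {"xyz":[-3,0,0],"yaw":0}
    - {"xyz":[-10,0,0],"yaw":0}
    - {"xyz":[-25,0,-2],"yaw":0}
    - {"xyz":[-40,0,-25],"yaw":0}
    - {"xyz":[-50,0,-75],"yaw":0}
    - {"xyz":[-60,0,-130],"yaw":0}
    - {"xyz":[-110,0,-150],"yaw":0}
    - {"xyz":[-110,0,-150],"yaw":0}
  hand: 0

```text
time: 8.55
ee_pos: [0.5888, -0.076, 0.3215]
tool_rot: [0.639, 0.769, -0.0, 0.002]
contact_force: [-0.5, 0.9, -0.9]
finger_gap: 0.0004
gripper_force: 0.0
```

```bash
python3 - <<'E'
from h import *
s=status()
c=cam('top');i=c['pixels'][155:305,240:500,::-1]
cv2.imwrite('pics/c3.png',cv2.resize(i,None,fx=3,fy=3,interpolation=cv2.INTER_CUBIC))
print(shift(-202,-252,250,s),shift(-202,-252,190,s))
E
```

```text
t 8.55 pl [-56.5 -23.3 321.5] toolY-planterX deg -0.5 tz [ 0.003 -0.003 -1.   ] F [-0.5  0.9 -0.9] gap 0.0
[-229.7 -143.7   71.9] [-229.5 -143.8  131.9]
```

View pics/c3.png

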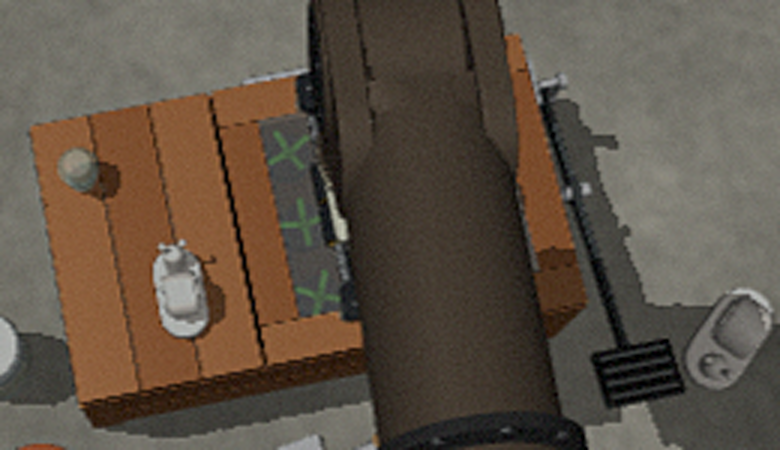

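The snail stands wholly on the shelf, with its foot at crop (152–208, 245–338) and the gap at x≥213–260. Next I'll check the spray bottle's clearance for the press.

```bash
python3 - <<'E'
from h import *
c=dict(np.load('pics/top.png.npz'))
P=c['pixels'].astype(int);g=(P[...,1]>P[...,0]+30)&(P[...,1]>P[...,2]+40)
vv,uu=np.where(g[270:330,490:600]);q=np.array([w2p(world(c,u+490,v+270)) for u,v in zip(uu,vv)])
print(np.percentile(q,[1,50,99],axis=0).round(0))
b=q[q[:,2]<150];print(len(b),b.min(0).round(),b.max(0).round())
s=observe();print(shift(-202,-248,300,s),shift(-202,-248,230,s))
E
```

```text
[[-311. -530.  141.]
 [-287. -475.  225.]
 [-263. -454.  234.]]
28 [-313. -490.  134.] [-257. -450.  150.]
[-228.5 -144.    20.4] [-228.4 -144.    90.4]
```

Emit:
drive_tool:
  series:
    - {"xyz":[-30,-18,0],"yaw":10}
    - {"xyz":[-65,-40,0],"yaw":20}
    - {"xyz":[-100,-62,5],"yaw":30}
    - {"xyz":[-135,-84,10],"yaw":40}
    - {"xyz":[-170,-106,15],"yaw":50}
    - {"xyz":[-200,-126,20],"yaw":60}
    - {"xyz":[-220,-138,20],"yaw":70}
    - {"xyz":[-228,-144,20],"yaw":80}
    - {"xyz":[-228,-144,20],"yaw":90}
    - {"xyz":[-228,-144,20],"yaw":90}

```text
time: 9.85
ee_pos: [0.4895, -0.3205, 0.2991]
tool_rot: [0.995, 0.097, -0.0, -0.0]
contact_force: [-0.2, 0.8, -0.3]
finger_gap: 0.0004
gripper_force: 0.0
```

```bash
python3 - <<'E'
from h import *
s=status();print(shift(-202,-252,200,s))
E
```

```text
t 9.85 pl [-200.7 -244.2  299.1] toolY-planterX deg -90.0 tz [-0.001  0.001 -1.   ] F [-0.2  0.8 -0.3] gap 0.0
[-1.2  7.8 99.1]
```

Emit:
drive_tool:
  series:
    - {"xyz":[-1,6,40],"yaw":0}
    - {"xyz":[-1,6,80],"yaw":0}
    - {"xyz":[-1,6,100],"yaw":0}
    - {"xyz":[-1,6,106],"yaw":0}
    - {"xyz":[-1,6,110],"yaw":0}
    - {"xyz":[-1,6,114],"yaw":0}
    - {"xyz":[-1,6,118],"yaw":0}
    - {"xyz":[-1,6,122],"yaw":0}
    - {"xyz":[-1,6,126],"yaw":0}
    - {"xyz":[-1,6,130],"yaw":0}

```text
time: 11.1
ee_pos: [0.4891, -0.328, 0.171]
tool_rot: [0.995, 0.095, -0.0, 0.001]
contact_force: [-7.0, 0.0, 11.9]
finger_gap: 0.0004
gripper_force: 5.4
```

```bash
python3 - <<'E'
from h import *
status();cam('side','s4.png')
E
```

```text
t 11.1 pl [-202.6 -251.5  171. ] toolY-planterX deg -90.1 tz [-0.    -0.001 -1.   ] F [-7.   0.  11.9] gap 0.0
```

View pics/s4.png

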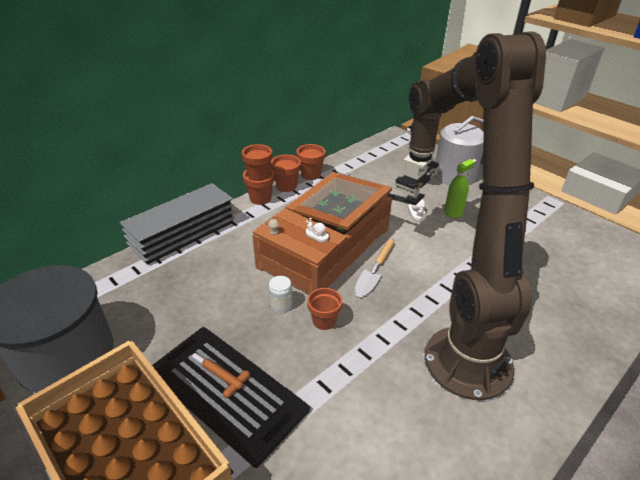

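The lid at (345,195) is starting to lift, and the snail and stopper haven't moved. I'll continue down.

Emit:
drive_tool:
  series:
    - {"xyz":[0,0,6],"yaw":0}
    - {"xyz":[0,0,12],"yaw":0}
    - {"xyz":[0,0,18],"yaw":0}
    - {"xyz":[0,0,24],"yaw":0}
    - {"xyz":[0,0,30],"yaw":0}
    - {"xyz":[0,0,36],"yaw":0}
    - {"xyz":[0,0,42],"yaw":0}
    - {"xyz":[0,0,48],"yaw":0}
    - {"xyz":[0,0,54],"yaw":0}
    - {"xyz":[0,0,60],"yaw":0}

```text
time: 12.4
ee_pos: [0.4878, -0.3287, 0.1102]
tool_rot: [0.995, 0.095, -0.001, 0.001]
contact_force: [-7.7, -3.2, 7.0]
finger_gap: 0.0002
gripper_force: 4.3
```

Emit:
drive_tool:
  series:
    - {"xyz":[0,0,2],"yaw":0}
    - {"xyz":[0,0,4],"yaw":0}
    - {"xyz":[0,0,6],"yaw":0}
    - {"xyz":[0,0,8],"yaw":0}

```text
time: 12.9
ee_pos: [0.489, -0.3282, 0.1022]
tool_rot: [0.995, 0.095, -0.0, 0.001]
contact_force: [-5.3, -2.0, 4.4]
finger_gap: 0.0004
gripper_force: 2.6
```

Emit:
drive_tool:
  series:
    - {"xyz":[0,0,1],"yaw":0}
    - {"xyz":[0,0,2],"yaw":0}

```text
time: 13.15
ee_pos: [0.4899, -0.3275, 0.1]
tool_rot: [0.995, 0.096, 0.0, 0.0]
contact_force: [-3.1, -3.5, 3.7]
finger_gap: 0.0006
gripper_force: 2.2
```

Emit:
drive_tool:
  series:
    - {"xyz":[0,0,1],"yaw":0}
    - {"xyz":[0,0,2],"yaw":0}

```text
time: 13.4
ee_pos: [0.4903, -0.3273, 0.098]
tool_rot: [0.995, 0.096, 0.0, 0.0]
contact_force: [-4.0, -2.8, 10.3]
finger_gap: 0.0
gripper_force: 5.8
```

Emit:
drive_tool:
  series:
    - {"xyz":[0,0,1],"yaw":0}
    - {"xyz":[0,0,2],"yaw":0}

```text
time: 13.65
ee_pos: [0.4904, -0.3275, 0.0975]
tool_rot: [0.995, 0.096, 0.001, 0.001]
contact_force: [-9.7, -0.5, 26.8]
finger_gap: -0.0
gripper_force: 13.9
```

```bash
python3 - <<'E'
from h import *
status();cam('side','s5.png')
E
```

```text
t 13.65 pl [-201.2 -251.3   97.5] toolY-planterX deg -90.1 tz [ 0.001 -0.001 -1.   ] F [-9.7 -0.5 26.8] gap -0.0
```

View pics/s5.png

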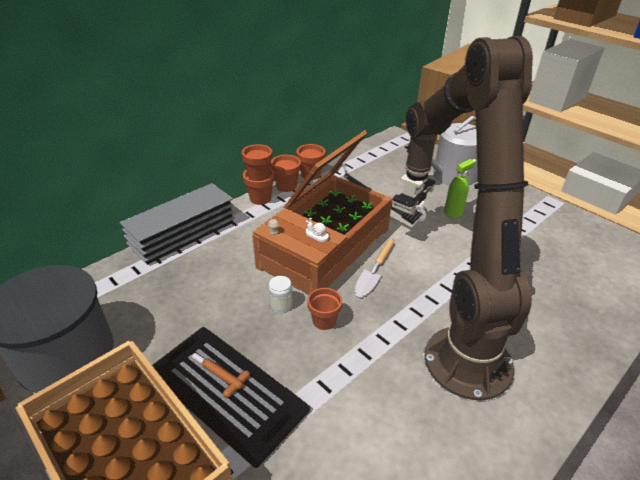

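The lid is fully open, with its edge at (365,135), and the force rise shows the lever is on its stop. I'll hold for three seconds and then release slowly.

Emit:
drive_tool:
  series:
    - {"xyz":[0,0,0],"yaw":0}
    - {"xyz":[0,0,0],"yaw":0}
    - {"xyz":[0,0,0],"yaw":0}
    - {"xyz":[0,0,0],"yaw":0}
    - {"xyz":[0,0,0],"yaw":0}
    - {"xyz":[0,0,0],"yaw":0}
    - {"xyz":[0,0,0],"yaw":0}
    - {"xyz":[0,0,0],"yaw":0}
    - {"xyz":[0,0,0],"yaw":0}
    - {"xyz":[0,0,0],"yaw":0}

```text
time: 14.95
ee_pos: [0.4904, -0.3274, 0.0976]
tool_rot: [0.995, 0.096, 0.001, 0.001]
contact_force: [-7.2, -0.4, 21.5]
finger_gap: 0.0006
gripper_force: 11.3
```

Emit:
drive_tool:
  series:
    - {"xyz":[0,0,0],"yaw":0}
    - {"xyz":[0,0,0],"yaw":0}
    - {"xyz":[0,0,0],"yaw":0}
    - {"xyz":[0,0,0],"yaw":0}
    - {"xyz":[0,0,0],"yaw":0}
    - {"xyz":[0,0,0],"yaw":0}
    - {"xyz":[0,0,0],"yaw":0}
    - {"xyz":[0,0,0],"yaw":0}
    - {"xyz":[0,0,0],"yaw":0}
    - {"xyz":[0,0,0],"yaw":0}

```text
time: 16.2
ee_pos: [0.4904, -0.3274, 0.0976]
tool_rot: [0.995, 0.096, 0.001, 0.001]
contact_force: [-7.3, -0.2, 22.2]
finger_gap: 0.0006
gripper_force: 11.3
```

Emit:
drive_tool:
  series:
    - {"xyz":[0,0,0],"yaw":0}
    - {"xyz":[0,0,0],"yaw":0}
    - {"xyz":[0,0,0],"yaw":0}
    - {"xyz":[0,0,-2],"yaw":0}
    - {"xyz":[0,0,-4],"yaw":0}
    - {"xyz":[0,0,-6],"yaw":0}
    - {"xyz":[0,0,-8],"yaw":0}
    - {"xyz":[0,0,-10],"yaw":0}
    - {"xyz":[0,0,-12],"yaw":0}
    - {"xyz":[0,0,-14],"yaw":0}

```text
time: 17.45
ee_pos: [0.4895, -0.327, 0.1098]
tool_rot: [0.995, 0.096, -0.0, -0.0]
contact_force: [-4.4, -1.7, 3.9]
finger_gap: 0.0001
gripper_force: 2.5
```

Emit:
drive_tool:
  series:
    - {"xyz":[0,0,-2],"yaw":0}
    - {"xyz":[0,0,-5],"yaw":0}
    - {"xyz":[0,0,-7],"yaw":0}
    - {"xyz":[0,0,-10],"yaw":0}
    - {"xyz":[0,0,-12],"yaw":0}
    - {"xyz":[0,0,-15],"yaw":0}
    - {"xyz":[0,0,-17],"yaw":0}
    - {"xyz":[0,0,-20],"yaw":0}
    - {"xyz":[0,0,-22],"yaw":0}
    - {"xyz":[0,0,-25],"yaw":0}

```text
time: 18.7
ee_pos: [0.4897, -0.3269, 0.1352]
tool_rot: [0.995, 0.096, -0.0, -0.0]
contact_force: [-6.5, -0.8, 7.4]
finger_gap: 0.0007
gripper_force: 4.1
```

Emit:
drive_tool:
  series:
    - {"xyz":[0,0,-2],"yaw":0}
    - {"xyz":[0,0,-5],"yaw":0}
    - {"xyz":[0,0,-7],"yaw":0}
    - {"xyz":[0,0,-10],"yaw":0}
    - {"xyz":[0,0,-12],"yaw":0}
    - {"xyz":[0,0,-15],"yaw":0}
    - {"xyz":[0,0,-17],"yaw":0}
    - {"xyz":[0,0,-20],"yaw":0}
    - {"xyz":[0,0,-22],"yaw":0}
    - {"xyz":[0,0,-24],"yaw":0}

```text
time: 19.95
ee_pos: [0.4924, -0.3264, 0.1601]
tool_rot: [0.995, 0.096, 0.002, 0.0]
contact_force: [0.5, 0.6, 7.8]
finger_gap: 0.0006
gripper_force: 4.1
```

Now the last ~25 mm, slower.

Emit:
drive_tool:
  series:
    - {"xyz":[0,0,-1.5],"yaw":0}
    - {"xyz":[0,0,-3],"yaw":0}
    - {"xyz":[0,0,-4.5],"yaw":0}
    - {"xyz":[0,0,-6],"yaw":0}
    - {"xyz":[0,0,-7.5],"yaw":0}
    - {"xyz":[0,0,-9],"yaw":0}
    - {"xyz":[0,0,-10],"yaw":0}
    - {"xyz":[0,0,-11],"yaw":0}
    - {"xyz":[0,0,-12],"yaw":0}
    - {"xyz":[0,0,-13],"yaw":0}

```text
time: 21.2
ee_pos: [0.495, -0.3259, 0.1738]
tool_rot: [0.995, 0.097, 0.004, 0.001]
contact_force: [7.3, 2.1, 6.2]
finger_gap: 0.0009
gripper_force: 4.0
```

Emit:
drive_tool:
  series:
    - {"xyz":[0,0,-1],"yaw":0}
    - {"xyz":[0,0,-2],"yaw":0}
    - {"xyz":[0,0,-3],"yaw":0}
    - {"xyz":[0,0,-4],"yaw":0}
    - {"xyz":[0,0,-5],"yaw":0}
    - {"xyz":[0,0,-6],"yaw":0}
    - {"xyz":[0,0,-7],"yaw":0}
    - {"xyz":[0,0,-8],"yaw":0}
    - {"xyz":[0,0,-9],"yaw":0}
    - {"xyz":[0,0,-10],"yaw":0}

```text
time: 22.45
ee_pos: [0.4928, -0.3261, 0.1828]
tool_rot: [0.995, 0.097, 0.002, 0.0]
contact_force: [3.7, 1.6, 3.0]
finger_gap: 0.0007
gripper_force: 2.3
```

Emit:
drive_tool:
  series:
    - {"xyz":[0,0,-1],"yaw":0}
    - {"xyz":[0,0,-2],"yaw":0}
    - {"xyz":[0,0,-3],"yaw":0}
    - {"xyz":[0,0,-4],"yaw":0}
    - {"xyz":[0,0,-5],"yaw":0}
    - {"xyz":[0,0,-6],"yaw":0}
    - {"xyz":[0,0,-7],"yaw":0}
    - {"xyz":[0,0,-8],"yaw":0}
    - {"xyz":[0,0,-9],"yaw":0}
    - {"xyz":[0,0,-10],"yaw":0}

```text
time: 23.7
ee_pos: [0.4899, -0.327, 0.1918]
tool_rot: [0.995, 0.096, 0.0, 0.0]
contact_force: [-0.3, 0.2, -0.4]
finger_gap: 0.0004
gripper_force: 0.0
```

Emit:
drive_tool:
  series:
    - {"xyz":[0,0,-10],"yaw":0}
    - {"xyz":[0,0,-30],"yaw":0}
    - {"xyz":[0,0,-70],"yaw":0}
    - {"xyz":[0,0,-110],"yaw":0}
    - {"xyz":[0,0,-120],"yaw":0}
    - {"xyz":[0,0,-120],"yaw":0}

```text
time: 24.45
ee_pos: [0.4901, -0.3271, 0.3124]
tool_rot: [0.995, 0.096, 0.001, 0.0]
contact_force: [-0.1, -0.5, 0.9]
finger_gap: 0.0008
gripper_force: 0.0
```

```bash
python3 - <<'E'
from h import *
status();cam('side','s6.png')
E
```

```text
t 24.45 pl [-201.4 -250.9  312.4] toolY-planterX deg -90.1 tz [ 0.001 -0.001 -1.   ] F [-0.1 -0.5  0.9] gap 0.001
```

View pics/s6.png

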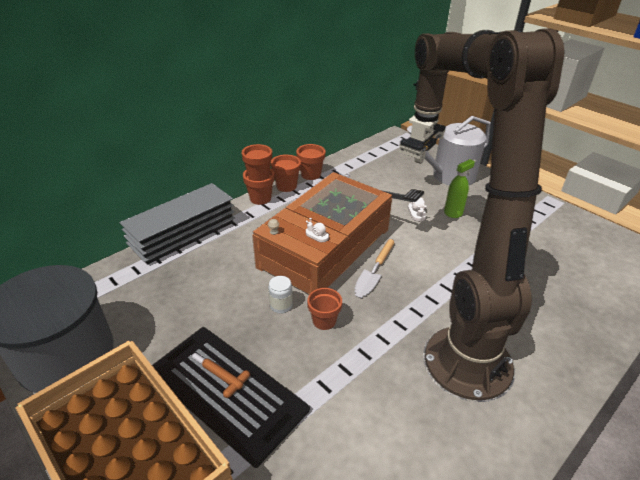

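The lid is shut at (340,203), the snail stands on the shelf at (317,232), the pad is up at (405,195), and the gripper is clear of everything.

```bash
python3 -c "
from bench import *
print(close_job())"
```

```text
the job is handed in; nothing more can be done
None
```

The job is handed in: I slid the snail wholly onto the shelf, held the lid fully open for about three seconds, eased it shut, and in the last picture everything else stands where it was.

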